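Zero the bench scale and lift the check weight with the tongs

TASK

Check the bench scale: take the weight tongs out of their stand and press the scale's recessed zero button fully down with the tips of the tongs. Then, with the tongs, lift the largest brass weight out of the block and finish holding it upright and still in the tongs, clear above the middle of the scale's round pan, without setting it down; the program ends while holding it. Only the tongs may touch the button and the weights, never the gripper's fingers; leave the two smaller weights and the other things around where they stand.

Things in the scene. Friction and masses are not known exactly. Their poses are not given: they have to be found in the camera images.
- scale: Bench scale, fixed: grey housing 172 deep (x) x 170 wide (y), its top 40 mm above the table, round steel pan on it, control panel at the front (-x) with a dark display (at -y) and the round zero-button recess (at +y). Origin: on the table; z up; -x is the panel side.
- pan_center (a point): Centre of the round steel pan's upper face, 126 mm in diameter, 50 mm above the table.
- button_top (a point): Centre of the upper face of the white zero button (19 mm in diameter, moves with it). It lies 6 mm below the panel face (panel face at 40 mm above the table), in a round recess 22 mm in diameter with a 1.5 mm chamfer.
- zero_button (a joint): Travel of the zero button, m: 0 up, 0.005 fully down; it springs back. Starts to move at about 1.2 N and takes about 3.2 N fully down; pressing further meets a hard stop.
- tongs_stand: Grey stand, fixed: base plate 60 (x) x 94 (y) mm, on it an open pocket 30 x 70 mm outside, 18 (x) x 58 (y) inside, wall tops 44 mm above the table, floor 10 mm above the table. Origin: centre of the underside, z up. The tongs stand in the pocket, tips down, and are drawn out straight up.
- tongs: Spring tongs, steel, 115 mm tall, 80 g, upright, tips down: a head (12 x 15 x 10 mm) on top, two flat arms (14 mm wide in x, 4 mm thick) hanging from pivots 110 mm above the tips, each with a flat black rubber sleeve (17 mm wide, 30 high). Origin: midway between the tips, at their feet; z up to the head; the arms open and close along y, equally.
- tongs_grip (a point): Grip point midway between the rubber sleeves, 74 mm above the tips, 41 below the head's top. Width over the sleeves here: 38 mm free (42 at their lower ends), 28 with the tips 14 apart (sleeves parallel), 24 shut. Grip here from above, fingers closing along the tongs' y. The spring pushes each finger back (3 N free, 8 N shut): the tongs stay held if the fingers part again to 35 mm at most.
- tongs_left (a joint): Closing angle of the tongs' left arm, rad (the right arm does the same): 0 free and open (inner gap at the tips 44 mm), 0.135 tips 14 mm apart and parallel, 0.192 shut (gap 1 mm; the shut tips together measure 14 x 9 mm). The gap shrinks by 22 mm per 0.1 rad.
- weight_block: Wooden block, fixed: 60 (x) x 150 (y) mm, on small feet, top 18 mm above the table, three round wells in a row along y at y = -46, 0 and +46 mm, each 28 mm in diameter, floor 10 mm above the table. Origin: centre of the underside.
- weight_large: The largest brass check weight, 100 g, standing in one of the wells: cylinder 24 mm in diameter and 24 mm high, then a neck 7 mm high and 9 mm in diameter, and on top a knob 14 mm in diameter and 11 mm high (31 to 42 mm above its underside). Origin: centre of the underside, z up.
- weight_medium: The middle brass check weight: 19 mm in diameter, 34 mm tall with its knob. Stays in its well. Origin: centre of the underside.
- weight_small: The smallest brass check weight: 14 mm in diameter, 26 mm tall with its knob. Stays in its well. Origin: centre of the underside.
- label_roll: Bystander: roll of labels lying flat, 80 mm in diameter, 50 mm high. Origin: centre of the underside.
- carton: Bystander: small closed carton, 60 x 110 x 46 mm. Origin: centre of the underside.
- masking_roll: Bystander: roll of masking tape lying flat, 100 mm in diameter, 25 mm high. Origin: centre of the underside.
Not all that is in view belongs to the job. What is shaped like the tongs but green is not meant.

How it is judged (in metres and radians):
On the way, in this order (a step that is already met when the one before it is completed fails the run):
1. the zero button is pressed fully down (past 4 mm of its 5) by the tongs (value of joint zero_button above 0.004 m and contact force between tongs and scale above 0.5 N), for 0.1 s.
2. the largest weight is lifted out of the block, held in the tongs (height (world z) of weight_large above 0.035 m and contact force between tongs and weight_large above 0.5 N and contact force between weight_block and weight_large below 0.05 N), for 0.2 s.
At the end, for the whole second after the job is handed in: The tongs, held in the fingers, hold the largest weight still (under 0.03 m/s), upright within 0.5 rad, over 10 mm above the pan and within 35 mm of its centre (horizontally), touching neither scale nor fingers; button up again; smaller weights within 12 mm of where they stood (contact force between tongs and weight_large above 0.5 N and contact force between the fingers and tongs above 1 N and z of weight_large in the frame of pan_center above 0.01 m and horizontal distance between weight_large and pan_center below 0.035 m and contact force between each of scale, the fingers and weight_large below 0.05 N and linear speed of weight_large below 0.03 m/s and angle between weight_large's own z axis and vertical below 0.5 rad and value of joint zero_button below 0.002 m and distance of each of weight_medium, weight_small from where it was at the start of the episode below 0.012 m); the arm keeps its last pose, push and grip.
It fails at once if the gripper's fingers touch the zero button (contact force between the fingers and zero_button above 0.3 N).
It fails at once if the gripper's fingers touch a weight (contact force between the fingers and weight_large above 0.3 N or contact force between the fingers and weight_medium above 0.3 N or contact force between the fingers and weight_small above 0.3 N).
It fails at once if a smaller weight is displaced by more than 15 mm (distance of any of weight_medium, weight_small from where it was at the start of the episode above 0.015 m).
It fails at once if a bystander is displaced by more than 20 mm (distance of any of label_roll, carton, masking_roll from where it was at the start of the episode above 0.02 m).
It also fails if it takes over 46 s, if anything falls off the work surface, if the arm or the gripper's body presses on something with over 40 N, if the wrist force passes 120 N, or if a joint passes its speed limit or range.

ROBOT

A 7-joint arm with a two-finger parallel gripper is mounted at the origin on a cart in front of the work surface, level with it; the furniture and walls round the work are solid. World frame = base frame: x ahead of the robot, y to its left, z up, the work surface at z = 0. Lengths are in m, angles in degrees, forces in N, time in s.
With the tool pointing down it reaches from about 0.425 to 0.825 m from the base axis. Payload 3.6 kg.
Tool frame: the origin (TCP) lies on the mounting face of the last link; the fingertips stand 173 mm ahead of it and the grasp point (between the pads) lies 155 mm ahead of it; z points along the fingers, y is the line along which they close (so a half turn about z gives the same grasp; the last joint's range is limited). The gripper opens to 85 mm and grips with 20 to 120 N. Pads are 22 mm wide; open, the fingers measure 114 mm over their backs; the gripper's body (76 mm by 85 mm) begins 54 mm behind the grasp point. The pads swing forward as they close: fully open they stand 13 mm farther back than shut.
Start: joints at [-65.861, 35.231, -0.722, 81.555, 0.464, 63.22, -2.315], TCP at [0.281, 0.586, 0.405] pointing down, gripper open.
Joint ranges: [-178.69, 178.69], [-17.37, 117.87], [-77.05, 75.6], [15.02, 138.74], [-78.02, 258.01], [0.78, 113.62], [-162.83, 162.83]. Speed limits (degrees/s): [159.86, 159.86, 180, 180, 180, 180, 180].

INTERFACE

Orientations are given as [roll, pitch, yaw] about the fixed x, y, z axes, in that order (R = Rz(yaw) Ry(pitch) Rx(roll)).
In Python, from bench import manip gives the robot as it stands.
- The arm moves only by the tool servo_tool, never from a script. Its argument "moves" is one flat list of numbers, 7 for each row, row after row: the shift along the tool's x, y, z in m, then the turn, a rotation vector about the tool's x, y, z in rad, then the finger opening in m, from 0 to 0.0854. A call has 1 to 12 rows; each row shifts and turns the commanded pose from where the row before left it, along the tool's axes as they then stand; what a row does not reach is not made up. A row lasts 1/12 s, in which the tool goes at most 41.7 mm and 7.16 degrees, less where a joint would pass 70% of its speed; a pose out of reach is approached as far as the arm can. A call is refused whole if a number of a shift passes 0.0417 or a number of a turn 0.125, either way. A call with a gripper value outside its range is refused whole. The fingers move at their own pace and stop on an object; the grip force is fixed at half the most. Time passes only in rows, so rows that do not move let the fingers close. It gives the time, the measured TCP pose, the force, the opening and the grip force at its end, in the units of the state.
- manip.get_obs(): the state, without advancing time (a new reading comes with each control period).
- manip.snapshot(name): name is "scene" or "side" or "wrist"; returns the picture (384x512x3 uint8, red, green, blue); there is no depth.
- manip.camera_info(name): a dict with "K" (3x3 intrinsics, pixels), "extrinsics" (4x4, takes a point from camera to world coordinates). Camera axes: x right, y down, z forward; pixel columns grow to the right and rows downward; lengths in m; the calibration is good to about 2 mm. A picture is of the moment at which its call begins: read the wrist's pose just before it. camera_info takes no time and is no camera call; for the wrist camera it gives the pose at the moment of the call.
- manip.sign_off(): hands the job in; it is judged then, once.
The state is a dict: "t": time; "joint_positions": joint angles; "dq": joint speeds; "joint_efforts": joint torques, N m; "ee_pos": TCP position; "ee_rot": TCP orientation; "ft_force": force on the tool from outside, world axes, zero at the start; "wrist_torque": the same for the moment, N m; "gripper_width": finger opening in m; "finger_force": force on a finger pad.
Only numpy, scipy, OpenCV 4.12 (cv2) and the standard library are available. Lean on these libraries where they do the work, as an engineer would, in place of code of your own. Each camera call takes 0.05 s, during which the arm holds its last target. There are 200 camera calls.

## Working session

There is one attempt and no reset: what is moved stays moved. The work goes in short steps, Python scripts to look and compute and a tool call to move; the robot and the scene stay as the last step left them, time stands still between calls to the robot, and variables do not carry over. Pictures are saved under pics/ and viewed, at most 10 in all, crops included, and the job is handed in when it is done.

Besides the shell and the picture viewer there is one more tool, called after "Request:" by a JSON object that holds its "fn" and its "kwargs". servo_tool: Moves the arm, as the interface text tells. Its arguments: {"type":"object","properties":{"moves":{"type":"array","items":{"type":"number"}}},"required":["moves"]}

```bash
mkdir -p pics
cat > h.py <<'E'
from bench import manip
import numpy as np, cv2
from scipy.spatial.transform import Rotation as R
def save(n,f):
    im=manip.snapshot(n); cv2.imwrite('pics/'+f,cv2.cvtColor(im,cv2.COLOR_RGB2BGR)); return im
def ray(ci,u,v,z):
    K=np.array(ci['K']);T=np.array(ci['extrinsics'])
    d=T[:3,:3]@np.linalg.solve(K,[u,v,1.]);o=T[:3,3]
    return o+d*(z-o[2])/d[2]
def proj(ci,p):
    K=np.array(ci['K']);T=np.array(ci['extrinsics'])
    q=K@(T[:3,:3].T@(np.array(p)-T[:3,3]));return q[:2]/q[2]
E
python3 - <<'E'
from h import *
o=manip.get_obs();print({k:np.round(v,4).tolist() for k,v in o.items()})
a=save('scene','s0.png');b=save('side','d0.png');
cv2.imwrite('pics/both.png',cv2.cvtColor(cv2.resize(np.vstack([a,b]),None,fx=.78,fy=.78),cv2.COLOR_RGB2BGR))
for n in('scene','side','wrist'):
  c=manip.camera_info(n);print(n,np.round(c['K'],1).tolist(),np.round(c['extrinsics'],3).tolist())
E
```

```text
{'t': 0.0, 'joint_positions': [-65.8611, 35.2903, -0.7232, 81.6418, 0.4638, 63.2198, -2.3149], 'dq': [-0.1447, 0.0105, 0.0406, -0.1318, 0.0351, -0.026, 0.0003], 'joint_efforts': [-0.0003, -46.9197, 0.2589, -17.1035, 0.0099, 0.0095, 0.0], 'ee_pos': [0.2813, 0.5856, 0.4035], 'ee_rot': [-179.851, 0.0018, 154.3466], 'ft_force': [0.1145, 0.2133, -0.1706], 'wrist_torque': [-0.0154, -0.0147, -0.0281], 'finger_force': 0.0, 'gripper_width': 0.0854}
scene [[461.1, 0.0, 254.9], [0.0, 461.1, 192.6], [0.0, 0.0, 1.0]] [[0.791, -0.363, 0.492, -0.164], [-0.611, -0.438, 0.66, -0.963], [-0.024, -0.822, -0.568, 0.985], [0.0, 0.0, 0.0, 1.0]]
side [[364.3, 0.0, 256.7], [0.0, 364.3, 194.8], [0.0, 0.0, 1.0]] [[-0.974, -0.163, 0.156, 0.371], [-0.225, 0.658, -0.719, 0.976], [0.014, -0.735, -0.678, 0.97], [0.0, 0.0, 0.0, 1.0]]
wrist [[304.2, 0.0, 253.9], [0.0, 304.2, 189.7], [0.0, 0.0, 1.0]] [[0.432, 0.87, 0.239, 0.221], [0.902, -0.416, -0.117, 0.616], [-0.002, 0.267, -0.964, 0.372], [0.0, 0.0, 0.0, 1.0]]
```

View pics/s0.png

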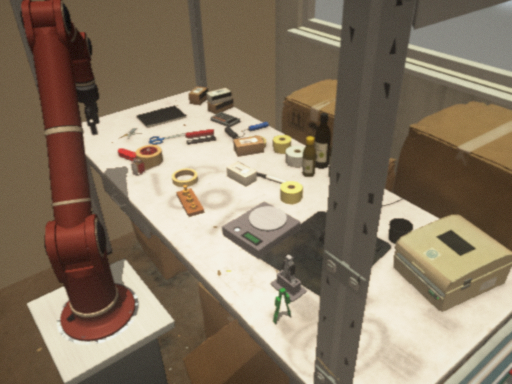

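View pics/d0.png

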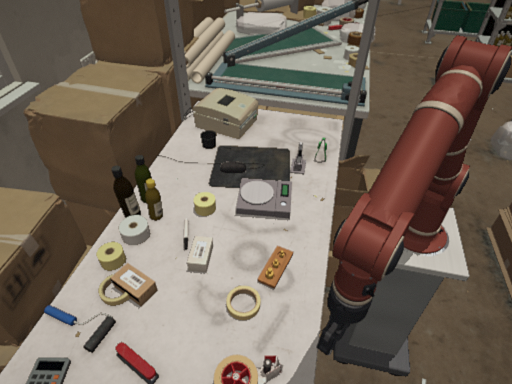

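Run:
```python
from h import *
a=cv2.imread('pics/s0.png');b=cv2.imread('pics/d0.png')
f=lambda i,x,y,w,h,s:cv2.resize(i[y:y+h,x:x+w],None,fx=s,fy=s,interpolation=cv2.INTER_CUBIC)
cv2.imwrite('pics/c1.png',f(b,220,130,120,165,3.6)[:594])
A=f(b,220,130,130,95,6);B=f(a,215,195,100,130,4.5)
cv2.imwrite('pics/c1.png',A);cv2.imwrite('pics/c2.png',np.hstack([B,f(b,245,235,60,65,5.0)[:,:300] if 0 else cv2.resize(b[235:300,245:305],(300,325),interpolation=cv2.INTER_CUBIC)[:, :].repeat(1,0) if 0 else np.vstack([cv2.resize(b[235:300,245:305],(300,325),interpolation=cv2.INTER_CUBIC),np.zeros((260,300,3),np.uint8)])]))
c=manip.camera_info('side');c2=manip.camera_info('scene')
for n,u,v in(('stand',299,170),('green',321,160)):print(n,ray(c,u,v,0))
print(ray(c2,290,288,0),ray(c2,283,318,0), ray(c,276,267,.018), ray(c2,190,201,.018))
```

```text
stand [ 4.54705244e-01 -2.47445902e-01 -1.11022302e-16]
green [ 3.70410940e-01 -3.40734018e-01 -1.11022302e-16]
[ 0.47103966 -0.26809997  0.        ] [ 3.84254094e-01 -3.38535658e-01  1.11022302e-16] [0.45469589 0.28148527 0.018     ] [0.4598324 0.2667512 0.018    ]
```

View pics/c1.png

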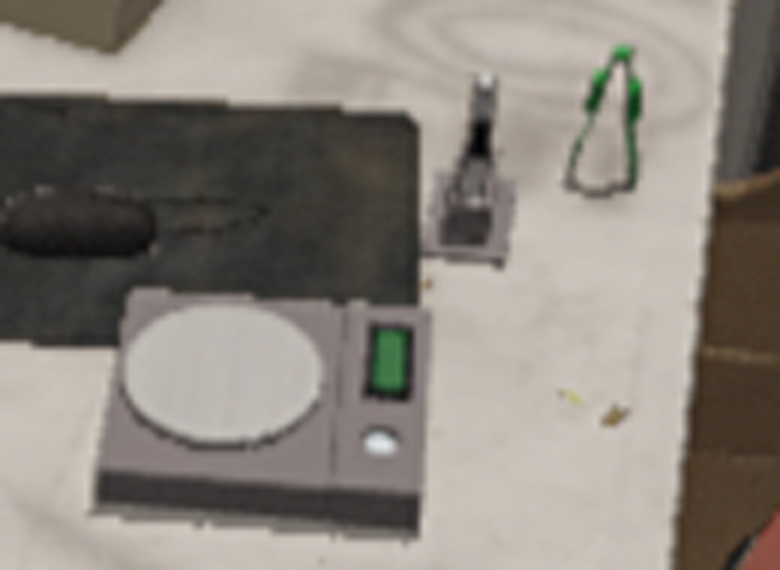

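View pics/c2.png

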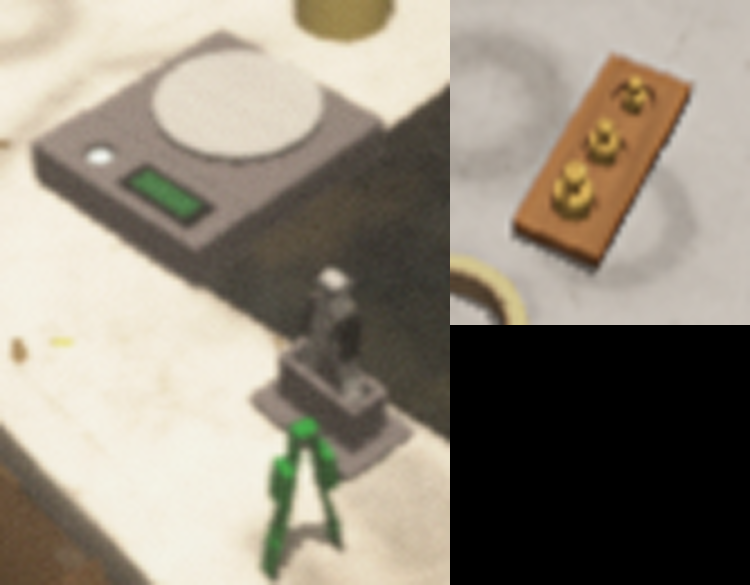

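Run:
```python
from h import *
d=manip.camera_info('side');s=manip.camera_info('scene')
D=lambda x,y,z:ray(d,220+(x+.5)/6-.5,130+(y+.5)/6-.5,z).round(4)[:2]
S=lambda x,y,z:ray(s,215+(x+.5)/4.5-.5,195+(y+.5)/4.5-.5,z).round(4)[:2]
W=lambda x,y,z:ray(d,245+(x-450+.5)/5-.5,235+(y+.5)/5-.5,z).round(4)[:2]
print('head',D(485,78,.125),S(333,278,.125))
print('base d',[D(*p,.004).tolist() for p in((503,264),(425,252),(517,178))])
print('base s',[S(*p,.004).tolist() for p in((250,397),(345,475),(413,433))])
print('pocket s',[S(*p,.044).tolist() for p in((283,352),(358,412),(386,388),(313,330))])
print('pan',D(222,375,.05),S(238,103,.05)); print('but',D(381,441,.034),S(99,156,.034))
print('scale s',[S(*p,.04).tolist() for p in((33,150),(193,250),(385,125),(222,32))])
print('scale d',[D(*p,.04).tolist() for p in((432,310),(130,290),(97,473),(420,492))])
print('weights',W(574,172,.052),W(604,127,.044),W(636,85,.036))
print('block',[W(*p,.018).tolist() for p in((612,55),(692,85),(597,260),(514,225))])
```

```text
head [ 0.4635 -0.2679] [ 0.4646 -0.2661]
base d [[0.433, -0.2231], [0.488, -0.2231], [0.4362, -0.3244]]
base s [[0.4371, -0.2193], [0.4409, -0.3078], [0.4975, -0.3085]]
pocket s [[0.4537, -0.2324], [0.4562, -0.3012], [0.4832, -0.297], [0.4815, -0.2293]]
pan [ 0.5868 -0.0142] [ 0.5893 -0.0193]
but [0.4815 0.0041] [0.4851 0.0121]
scale s [[0.448, 0.0419], [0.4714, -0.1163], [0.6638, -0.0977], [0.6444, 0.0688]]
scale d [[0.4697, -0.1198], [0.6669, -0.0917], [0.6425, 0.0787], [0.4505, 0.0482]]
weights [0.4699 0.3183] [0.4593 0.2746] [0.4462 0.2306]
block [[0.4677, 0.195], [0.4116, 0.2075], [0.4471, 0.3539], [0.5016, 0.3413]]
```

The tongs that are meant are the grey steel ones with black sleeves, in the stand at side px (300,150). The green ones at (322,150) are the decoy. The largest weight is at side px (270,272), at the +y end of the block.

Request:
{"fn": "servo_tool", "kwargs": {"moves": [0, 0, 0, 0, 0, -0.1206, 0.0854, 0, 0, 0, 0, 0, -0.1206, 0.0854, 0, 0, 0, 0, 0, -0.1206, 0.0854, 0, 0, 0, 0, 0, -0.1206, 0.0854, -0.02, -0.03, 0, 0, 0, 0, 0.0854, -0.02, -0.036, 0, 0, 0, 0, 0.0854, -0.02, -0.036, 0, 0, 0, 0, 0.0854, -0.02, -0.036, 0, 0, 0, 0, 0.0854, -0.02, -0.036, 0, 0, 0, 0, 0.0854, -0.02, -0.036, 0, 0, 0, 0, 0.0854, -0.02, -0.036, 0, 0, 0, 0, 0.0854, -0.02, -0.036, 0, 0, 0, 0, 0.0854]}}

```text
t: 1.1
ee_pos: [0.4516, 0.3076, 0.4044]
ee_rot: [-180.0, -0.0, -178.0]
ft_force: [0.2, 0.6, -0.8]
gripper_width: 0.0858
finger_force: 0.0
```

Run:
```python
from h import *
c=manip.camera_info('wrist'); np.savez('w1.npz',**c)
im=save('wrist','w1.png')
for p in ((.470,.318,.052),(.4593,.2746,.044),(.4462,.2306,.036)):print(proj(c,p))
```

```text
[262.10936378 187.19093387]
[223.14240658 174.6185774 ]
[184.60843786 160.23906474]
```

View pics/w1.png

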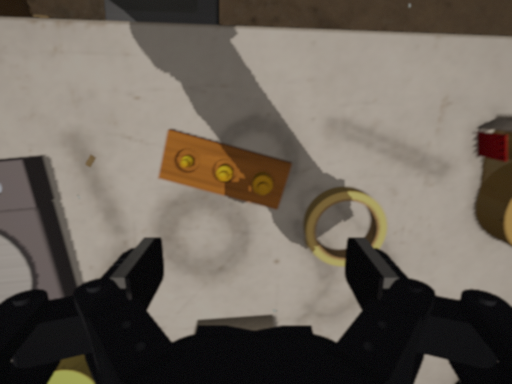

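Request:
{"fn": "servo_tool", "kwargs": {"moves": [-0.006, -0.041, 0, 0, 0, 0, 0.0854, -0.006, -0.041, 0, 0, 0, 0, 0.0854, -0.006, -0.041, 0, 0, 0, 0, 0.0854, -0.006, -0.041, 0, 0, 0, 0, 0.0854, 0, -0.041, 0, 0, 0, 0, 0.0854, 0, -0.041, 0, 0, 0, 0, 0.0854, 0, -0.041, 0, 0, 0, 0, 0.0854, 0, -0.041, 0, 0, 0, 0, 0.0854, 0.01, -0.041, 0, 0, 0, 0, 0.0854, 0.01, -0.041, 0, 0, 0, 0, 0.0854, 0.01, -0.041, 0, 0, 0, 0, 0.0854, 0, -0.041, 0, 0, 0, 0, 0.0854]}}

```text
t: 2.15
ee_pos: [0.4604, -0.1824, 0.4045]
ee_rot: [180.0, -0.2, -178.1]
ft_force: [0.8, 0.2, -0.6]
gripper_width: 0.0854
finger_force: 0.0
```

The largest weight's knob shows at (263,183), within about 4 mm of the prediction. Next I go above the tongs.

Request:
{"fn": "servo_tool", "kwargs": {"moves": [0.001, -0.03, 0.02, 0, 0, 0, 0.0854, 0, -0.03, 0.02, 0, 0, 0, 0.0854, 0, -0.024, 0.02, 0, 0, 0, 0.0854, 0, 0, 0, 0, 0, 0, 0.0854, 0, 0, 0, 0, 0, 0, 0.0854]}}

```text
t: 2.57
ee_pos: [0.4636, -0.2659, 0.3431]
ee_rot: [179.9, -0.2, -178.2]
ft_force: [-0.1, 1.1, 0.1]
gripper_width: 0.0856
finger_force: 0.0
```

Run:
```python
from h import *
c=manip.camera_info('wrist'); o=manip.get_obs();print(o['ee_pos'],o['ee_rot'])
im=save('wrist','w2.png')
cv2.imwrite('pics/w2c.png',cv2.cvtColor(cv2.resize(im[20:320,100:420],None,fx=1.9,fy=1.9,interpolation=cv2.INTER_CUBIC),cv2.COLOR_RGB2BGR))
for p in ((.464,-.267,.125),(.4685,-.265,.044),(.464,-.267,.0)):print(proj(c,p),(proj(c,p)-[100,20])*1.9)
np.savez('w2.npz',**c)
```

```text
[ 0.46359799 -0.2658626   0.34305096] [ 179.90888702   -0.21009928 -178.21399085]
[250.12776695 214.23224231] [285.2427572  369.04126038]
[253.10395635 188.64038131] [290.89751706 320.41672449]
[251.37086992 173.50936161] [287.60465285 291.66778705]
```

View pics/w2c.png

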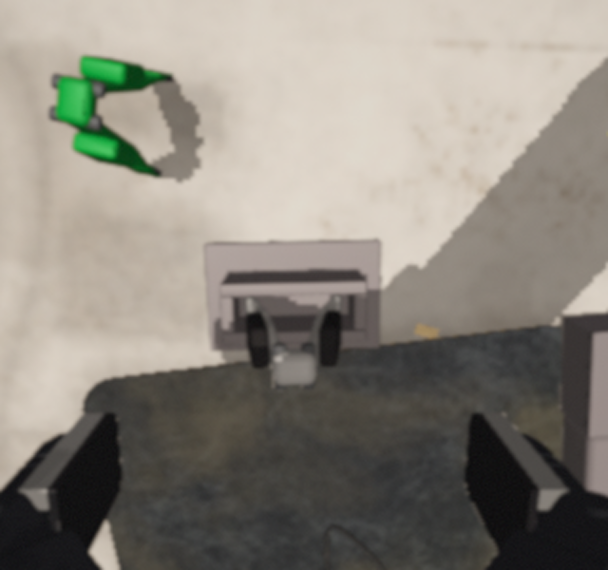

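Request:
{"fn": "servo_tool", "kwargs": {"moves": [0, 0.001, 0.03, 0, 0, 0, 0.0854, 0, 0.001, 0.03, 0, 0, 0, 0.0854, 0, 0, 0.03, 0, 0, 0, 0.0854, 0, 0, 0.014, 0, 0, 0, 0.0854, 0, 0, 0, 0, 0, 0, 0.05, 0, 0, 0, 0, 0, 0, 0.03, 0, 0, 0, 0, 0, 0, 0.02, 0, 0, 0, 0, 0, 0, 0.02, 0, 0, 0, 0, 0, 0, 0.02, 0, 0, 0, 0, 0, 0, 0.02]}}

```text
t: 3.45
ee_pos: [0.4654, -0.2629, 0.2431]
ee_rot: [-179.9, 0.3, -178.0]
ft_force: [0.3, 0.9, 6.3]
gripper_width: 0.0231
finger_force: 58.3
```

Request:
{"fn": "servo_tool", "kwargs": {"moves": [0, 0, -0.01, 0, 0, 0, 0.02, 0, 0, -0.02, 0, 0, 0, 0.02, 0, 0, -0.035, 0, 0, 0, 0.02, 0, 0, -0.035, 0, 0, 0, 0.02, 0, 0.02, -0.01, 0, 0, 0, 0.02, 0, 0.035, 0, 0, 0, 0, 0.02, 0, 0.035, 0, 0, 0, 0, 0.02, 0, 0.035, 0, 0, 0, 0, 0.02, -0.01, 0.03, 0, 0, 0, 0, 0.02, -0.01, 0.03, 0, 0, 0, 0, 0.02, 0, 0, 0, 0, 0, 0, 0.02, 0, 0, 0, 0, 0, 0, 0.02]}}

```text
t: 4.45
ee_pos: [0.4781, -0.0749, 0.3516]
ee_rot: [180.0, 0.1, -177.7]
ft_force: [0.0, -0.9, -0.2]
gripper_width: 0.0232
finger_force: 59.0
```

Run:
```python
from h import *
o=manip.get_obs();print(o['ee_pos'],o['ee_rot'],o['ft_force'])
W=manip.camera_info('wrist'); w=save('wrist','w3.png');d=save('side','d3.png');D=manip.camera_info('side')
f=lambda i,x,y,a,b,s:cv2.resize(i[y:y+b,x:x+a],None,fx=s,fy=s,interpolation=cv2.INTER_CUBIC)
im=np.hstack([f(w,150,80,200,250,2.2),f(d,240,120,70,110,5)])
cv2.imwrite('pics/c3.png',cv2.cvtColor(im,cv2.COLOR_RGB2BGR)) if 0 else None
A=f(w,150,80,200,270,2);B=f(d,240,140,65,90,6)
cv2.imwrite('pics/c3.png',cv2.cvtColor(np.hstack([A,B]),cv2.COLOR_RGB2BGR))
print((proj(W,(.4835,.008,.034))-[150,80])*2,(proj(D,(.4835,.008,.034))-[240,140])*6)
print((proj(W,o['ee_pos']-[0,0,.230])-[150,80])*2,(proj(D,o['ee_pos']-[0,0,.230])-[240,140])*6)
```

```text
[ 0.47806582 -0.07489326  0.35158577] [ 1.79968891e+02  5.93960125e-02 -1.77713850e+02] [ 0.02903596 -0.88133112 -0.24490517]
[375.31263718 212.18809788] [254.21603007 382.23154804]
[204.53743251 252.70837897] [295.14988333 190.6605978 ]
```

View pics/c3.png

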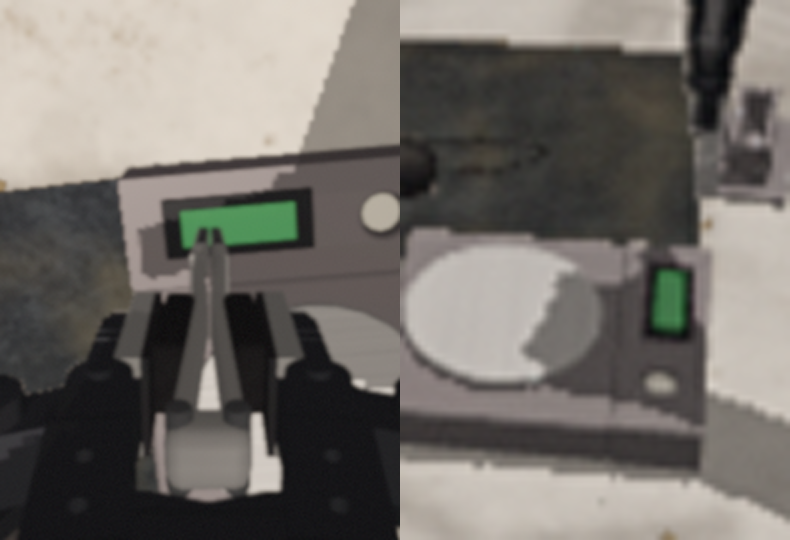

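Request:
{"fn": "servo_tool", "kwargs": {"moves": [-0.003, 0.03, 0, 0, 0, 0, 0.02, -0.003, 0.03, 0.02, 0, 0, 0, 0.02, -0.002, 0.024, 0.02, 0, 0, 0, 0.02, 0, 0, 0.02, 0, 0, 0, 0.02, 0, 0, 0, 0, 0, 0, 0.02, 0, 0, 0, 0, 0, 0, 0.02]}}

```text
t: 5.05
ee_pos: [0.4827, 0.0053, 0.2904]
ee_rot: [-179.9, -0.1, -178.2]
ft_force: [-0.5, -0.5, 0.1]
gripper_width: 0.0232
finger_force: 59.1
```

Run:
```python
from h import *
o=manip.get_obs();print(o['ee_pos'],o['ee_rot'],o['ft_force'])
W=manip.camera_info('wrist'); w=save('wrist','w4.png');d=save('side','d4.png');D=manip.camera_info('side');s=save('scene','s4.png');S=manip.camera_info('scene')
f=lambda i,x,y,a,b,s:cv2.resize(i[y:y+b,x:x+a],None,fx=s,fy=s,interpolation=cv2.INTER_CUBIC)
A=f(w,200,130,100,135,4);B=f(d,262,165,40,54,5)
C=f(s,220,200,40,54,5)
im=np.hstack([A,np.vstack([B,C])]) 
print(A.shape,B.shape,C.shape)
cv2.imwrite('pics/c4.png',cv2.cvtColor(im,cv2.COLOR_RGB2BGR))
for n,p in(('but',np.array([.483,.009,.034])),('tip',o['ee_pos']-[0,0,.231])):
  print(n,(proj(W,p)-[200,130])*4,(proj(D,p)-[262,165])*5,(proj(S,p)-[220,200])*5)
```

```text
[0.48265051 0.00526878 0.29036438] [-1.79915213e+02 -1.49203190e-01 -1.78182290e+02] [-0.48616875 -0.4735383   0.12315616]
(540, 400, 3) (270, 200, 3) (270, 200, 3)
but [231.94046458 268.65074524] [102.27750312 194.55271416] [ 83.32077775 150.02640456]
tip [212.10441861 308.29795717] [105.79334819 166.27383743] [ 84.44543287 122.48696459]
```

View pics/c4.png

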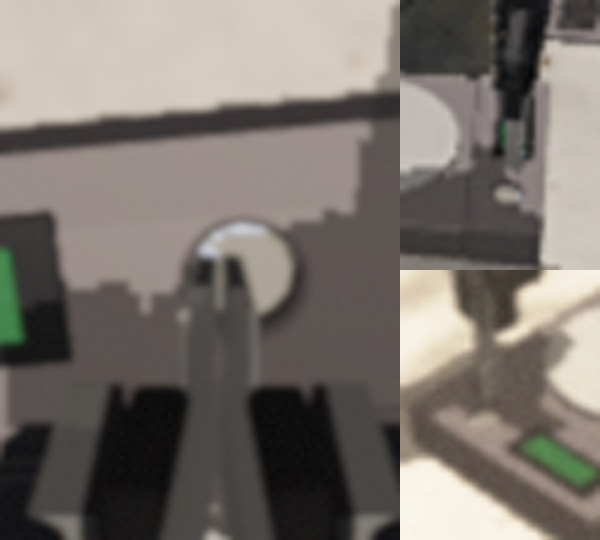

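Request:
{"fn": "servo_tool", "kwargs": {"moves": [-0.0017, 0.005, 0.004, 0, 0, 0, 0.02, 0, 0, 0.006, 0, 0, 0, 0.02, 0, 0, 0, 0, 0, 0, 0.02, 0, 0, 0, 0, 0, 0, 0.02]}}

```text
t: 5.53
ee_pos: [0.4843, 0.0121, 0.2805]
ee_rot: [-180.0, -0.0, -178.0]
ft_force: [0.1, -0.1, -0.4]
gripper_width: 0.0234
finger_force: 59.1
```

Run:
```python
from h import *
o=manip.get_obs();print(o['ee_pos'],o['ee_rot'],o['ft_force'])
W=manip.camera_info('wrist'); w=save('wrist','w5.png')
A=cv2.resize(w[160:250,210:310],None,fx=6,fy=6,interpolation=cv2.INTER_CUBIC)
cv2.imwrite('pics/c5.png',cv2.cvtColor(A,cv2.COLOR_RGB2BGR))
for n,p in(('but',np.array([.483,.0117,.034])),('rim',np.array([.483,.0117,.04])),('tip',o['ee_pos']-[0,0,.232]),('tipfront',o['ee_pos']-[.007,0,.232])):
  print(n,(proj(W,p)-[210,160])*6)
```

```text
[0.48434492 0.012095   0.28047771] [-1.79994214e+02 -4.79516612e-02 -1.78015402e+02] [ 0.06909491 -0.06098624 -0.41037525]
but [253.11469435 228.28495906]
rim [252.83650541 242.91690815]
tip [255.43469501 276.13863322]
tipfront [257.54929015 218.15483659]
```

View pics/c5.png

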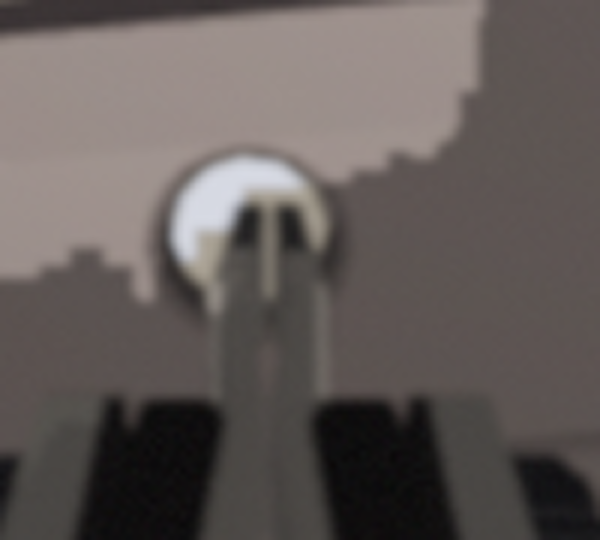

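Request:
{"fn": "servo_tool", "kwargs": {"moves": [0, -0.0023, 0, 0, 0, 0, 0.02, 0, 0, 0.004, 0, 0, 0, 0.02, 0, 0, 0.004, 0, 0, 0, 0.02, 0, 0, 0.004, 0, 0, 0, 0.02, 0, 0, 0, 0, 0, 0, 0.02, 0, 0, 0, 0, 0, 0, 0.02]}}

```text
t: 6.08
ee_pos: [0.4844, 0.0099, 0.2683]
ee_rot: [-180.0, -0.1, -178.0]
ft_force: [-0.3, 0.5, 0.1]
gripper_width: 0.0232
finger_force: 59.1
```

Request:
{"fn": "servo_tool", "kwargs": {"moves": [0, 0, 0.0015, 0, 0, 0, 0.02, 0, 0, 0.0015, 0, 0, 0, 0.02, 0, 0, 0, 0, 0, 0, 0.02, 0, 0, 0, 0, 0, 0, 0.02]}}

```text
t: 6.42
ee_pos: [0.4847, 0.0099, 0.2659]
ee_rot: [-180.0, 0.0, -178.0]
ft_force: [0.0, 0.8, 1.4]
gripper_width: 0.023
finger_force: 59.2
```

Request:
{"fn": "servo_tool", "kwargs": {"moves": [0, 0, 0.0015, 0, 0, 0, 0.02, 0, 0, 0.001, 0, 0, 0, 0.02, 0, 0, 0, 0, 0, 0, 0.02, 0, 0, 0, 0, 0, 0, 0.02]}}

```text
t: 6.75
ee_pos: [0.4847, 0.0099, 0.2633]
ee_rot: [-180.0, 0.0, -178.0]
ft_force: [-1.0, -0.5, 1.8]
gripper_width: 0.0232
finger_force: 59.2
```

Request:
{"fn": "servo_tool", "kwargs": {"moves": [0, 0, 0.0015, 0, 0, 0, 0.02, 0, 0, 0.0005, 0, 0, 0, 0.02, 0, 0, 0, 0, 0, 0, 0.02, 0, 0, 0, 0, 0, 0, 0.02]}}

```text
t: 7.08
ee_pos: [0.4849, 0.0099, 0.262]
ee_rot: [-180.0, 0.1, -178.0]
ft_force: [-0.7, -0.3, 8.2]
gripper_width: 0.0234
finger_force: 59.8
```

Request:
{"fn": "servo_tool", "kwargs": {"moves": [0, 0, 0.001, 0, 0, 0, 0.02, 0, 0, 0, 0, 0, 0, 0.02, 0, 0, 0, 0, 0, 0, 0.02]}}

```text
t: 7.33
ee_pos: [0.4852, 0.0099, 0.2618]
ee_rot: [-180.0, 0.2, -178.0]
ft_force: [-1.1, 0.5, 13.4]
gripper_width: 0.0235
finger_force: 60.3
```

Run:
```python
from h import *
w=save('wrist','w6.png')
A=cv2.resize(w[160:250,210:310],None,fx=5,fy=5,interpolation=cv2.INTER_CUBIC)
W=np.load('w1.npz'); w1=cv2.cvtColor(cv2.imread('pics/w1.png'),cv2.COLOR_BGR2RGB)
B=cv2.resize(w1[145:205,235:285],None,fx=6,fy=6,interpolation=cv2.INTER_CUBIC)
B=np.vstack([B,np.zeros((90,300,3),np.uint8)])
cv2.imwrite('pics/c6.png',cv2.cvtColor(np.hstack([A,B]),cv2.COLOR_RGB2BGR))
for p in((.466,.318,.052),(.466,.318,.034),(.466,.318,.018)):print((proj(W,p)-[235,145])*6)
```

```text
[163.60603883 231.84714706]
[161.15795667 208.56007461]
[159.17795572 189.7255656 ]
```

View pics/c6.png

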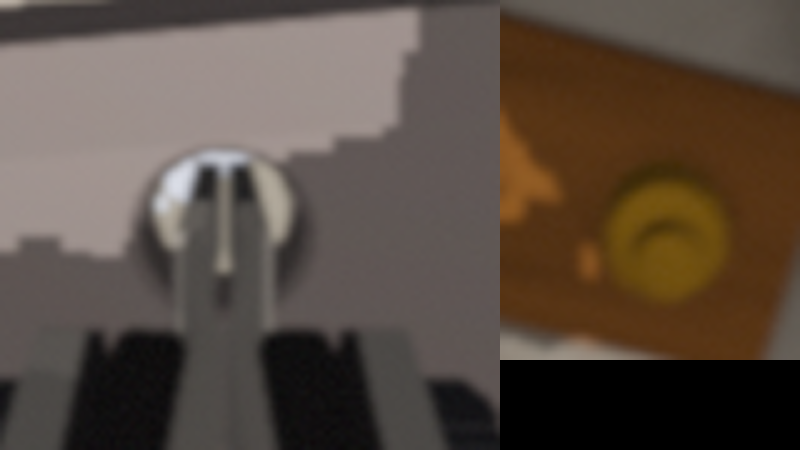

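The button view shows the tips seated in the recess, with the force signature of the hard stop. Now I raise the tongs and move beside the weight.

Request:
{"fn": "servo_tool", "kwargs": {"moves": [0, 0, -0.01, 0, 0, 0, 0.02, 0, 0, -0.02, 0, 0, 0, 0.02, 0, 0, -0.03, 0, 0, 0, 0.02, 0, 0.016, -0.012, 0, 0, 0, 0.02, -0.005, 0.04, 0, 0, 0, 0, 0.02, -0.005, 0.04, 0, 0, 0, 0, 0.02, -0.005, 0.04, 0, 0, 0, 0, 0.02, -0.005, 0.04, 0, 0, 0, 0, 0.02, -0.005, 0.04, 0, 0, 0, 0, 0.02, -0.005, 0.04, 0, 0, 0, 0, 0.02, -0.005, 0.04, 0, 0, 0, 0, 0.02, 0, 0.01, 0, 0, 0, 0, 0.02]}}

```text
t: 8.38
ee_pos: [0.507, 0.3252, 0.3315]
ee_rot: [179.6, -0.0, -177.5]
ft_force: [-1.1, 1.6, -0.4]
gripper_width: 0.0234
finger_force: 59.1
```

Request:
{"fn": "servo_tool", "kwargs": {"moves": [0, 0, 0, 0, 0, 0, 0.02, 0, 0, 0, 0, 0, 0, 0.02, 0, 0, 0, 0, 0, 0, 0.02]}}

```text
t: 8.63
ee_pos: [0.5093, 0.3147, 0.3315]
ee_rot: [-179.8, -0.1, -178.2]
ft_force: [0.0, 0.3, -1.0]
gripper_width: 0.0231
finger_force: 59.1
```

```bash
cat > wt.py <<'E'
from h import *
o=manip.get_obs();print(o['ee_pos'],o['ee_rot'])
W=manip.camera_info('wrist'); w=save('wrist','w7.png')
hsv=cv2.cvtColor(w,cv2.COLOR_RGB2HSV)
g=np.array([.4699,.318,.034]); print('pred body,knob',proj(W,g),proj(W,g+[0,0,.018]))
m=((hsv[...,0]>20)&(hsv[...,0]<33)&(hsv[...,1]>130)&(hsv[...,2]>40)).astype(np.uint8)
n,l,st,ce=cv2.connectedComponentsWithStats(cv2.morphologyEx(m,cv2.MORPH_CLOSE,np.ones((3,3))))
for i in range(1,n):
  if st[i,4]>60:print(st[i],ce[i],ray(W,*ce[i],.034),ray(W,*ce[i],.052))
u,v=proj(W,g).astype(int)
for y in range(v-26,v+34,4):print(y,' '.join('%d/%d/%d'%tuple(hsv[y,x]) for x in range(u-24,u+26,8)))
E
python3 wt.py
```

```text
[0.50929565 0.31466295 0.33154743] [-1.79830255e+02 -6.20974517e-02 -1.78164263e+02]
pred body,knob [259.13652655 139.06753461] [259.43990006 141.40587222]
[153 103  17  15 201] [161.27363184 110.08955224] [0.44836419 0.23427415 0.034     ] [0.44795239 0.2396235  0.052     ]
[201 119  14  18 137] [206.67883212 127.91970803] [0.46191892 0.27259344 0.034     ] [0.46058982 0.27534961 0.052     ]
[251 128  22  21 215] [263.46976744 138.53488372] [0.46931641 0.32173607 0.034     ] [0.46748671 0.32116661 0.052     ]
113 15/185/110 14/186/107 14/186/103 15/186/104 14/189/104 14/184/100 14/184/97
117 14/187/113 14/182/112 14/187/109 14/188/106 15/188/103 14/182/105 15/188/103
121 14/192/110 14/183/114 15/190/113 14/182/105 15/187/108 14/183/106 14/186/104
125 14/182/112 15/188/110 14/189/105 15/189/104 14/187/105 14/176/110 14/183/110
129 15/185/109 15/188/111 15/185/109 21/210/143 20/209/123 14/185/106 14/185/109
133 14/182/105 14/179/108 20/215/116 20/208/142 21/212/144 14/186/96 15/184/111
137 14/188/107 14/181/104 21/212/143 20/208/137 20/214/125 17/201/103 14/186/111
141 14/188/106 15/186/107 20/210/142 20/212/142 21/213/145 18/197/106 14/187/109
145 14/186/107 14/181/107 20/212/137 21/215/142 20/209/144 16/194/104 14/185/105
149 15/188/103 14/188/106 18/206/109 20/212/136 20/213/134 14/185/110 14/187/108
153 14/184/108 14/187/105 14/182/105 20/210/130 18/199/114 14/187/105 14/184/108
157 15/188/114 14/184/112 14/189/108 14/188/110 14/184/108 14/179/108 15/188/106
161 15/194/108 14/185/113 14/186/114 14/184/112 15/188/111 15/191/112 15/192/113
165 16/40/165 13/164/107 14/185/110 15/188/114 14/184/115 14/185/113 14/168/112
169 17/32/186 15/40/114 13/61/112 14/170/108 14/186/111 15/186/115 13/114/119
```

Run:
```python
from h import *
W=manip.camera_info('wrist'); w=cv2.imread('pics/w7.png')
h=cv2.cvtColor(w,cv2.COLOR_BGR2HSV)
m=((h[...,0]>17)&(h[...,0]<33)&(h[...,1]>192)).astype(np.uint8)
n,l,st,ce=cv2.connectedComponentsWithStats(cv2.morphologyEx(m,cv2.MORPH_CLOSE,np.ones((3,3))))
for i in range(1,n):
  if st[i,4]>60:
    c,r=cv2.minEnclosingCircle(np.argwhere(l==i)[:,::-1].astype(np.float32));print(st[i],ce[i],c,r,ray(W,*c,.034),ray(W,*c,.043))
o=manip.get_obs();print(o['ee_pos'])
p=o['ee_pos']-[0,0,.233];print('foot pred',proj(W,p),'obs 254.7,203.5', ray(W,254.7,203.5,p[2])-p)
```

```text
[152 103  20  16 253] [161.55335968 110.54940711] (161.5, 111.0) 9.708344459533691 [0.44935583 0.23420096 0.034     ] [0.44912382 0.23686704 0.043     ]
[200 115  23  22 396] [211.02525253 125.75505051] (211.1372528076172, 125.9313735961914) 11.552367210388184 [0.46041167 0.27622011 0.034     ] [0.45980589 0.27746562 0.043     ]
[248 127  28  28 600] [261.46333333 140.415     ] (261.2453918457031, 140.30674743652344) 13.967670440673828 [0.47125253 0.31968598 0.034     ] [0.47028025 0.319462   0.043     ]
[0.50951037 0.31434135 0.33183781]
foot pred [253.37649852 205.52520021] obs 254.7,203.5 [-0.00151206  0.00087263  0.        ]
```

Request:
{"fn": "servo_tool", "kwargs": {"moves": [0, 0, 0, 0, 0, 0, 0.028, 0, 0, 0, 0, 0, 0, 0.032, 0.0125, 0.0055, 0, 0, 0, 0, 0.032, 0.0125, 0, 0, 0, 0, 0, 0.032, 0.0123, 0, 0, 0, 0, 0, 0.032, 0, 0, 0.015, 0, 0, 0, 0.032, 0, 0, 0.01, 0, 0, 0, 0.032, 0, 0, 0, 0, 0, 0, 0.032, 0, 0, 0, 0, 0, 0, 0.032]}}

```text
t: 9.43
ee_pos: [0.4712, 0.3209, 0.3066]
ee_rot: [-179.9, -0.1, -178.0]
ft_force: [-0.5, 0.0, -0.7]
gripper_width: 0.0323
finger_force: 4.0
```

Run:
```python
from h import *
o=manip.get_obs();print(o['ee_pos'],o['ee_rot'],o['gripper_width'],o['finger_force'])
W=manip.camera_info('wrist'); w=save('wrist','w8.png')
h=cv2.cvtColor(w,cv2.COLOR_RGB2HSV)
for z in(.052,.034):
  for p in((.472,.3185,z),):print('knob',z,proj(W,p))
for d in(-.0185,-.0145,.0145,.0185):
  for q in (0,.012):print(d,q,proj(W,o['ee_pos']+[-.007,d,-.233+q]))
for y in range(170,226,3):print(y,' '.join('%3d%s'%(h[y,x,2],'B' if h[y,x,1]>192 and 17<h[y,x,0]<33 else 'w' if h[y,x,1]>130 else '.') for x in range(216,300,3)))
```

```text
[0.47122525 0.32091545 0.30662248] [-1.79940366e+02 -8.41145466e-02 -1.78028172e+02] 0.03233374682030729 3.9638315543925273
knob 0.052 [249.85622695 197.63812386]
knob 0.034 [250.15989281 191.28530495]
-0.0185 0 [226.49234258 195.16500249]
-0.0185 0.012 [224.87453063 200.36528619]
-0.0145 0 [232.28678285 195.36391034]
-0.0145 0.012 [231.00706366 200.57489698]
0.0145 0 [274.24028162 196.8040633 ]
0.0145 0.012 [275.40499333 202.09242404]
0.0185 0 [280.01923195 197.00243942]
0.0185 0.012 [281.52017881 202.30144188]
170 174w 182w 164w 112w 109w 110w 111w 112w 111w 107w 107w 105w 105w 102w 101w 105w 110w 109w 109w 107w 105w 105w 104w 104w 105w 106. 104. 104.
173 165w 180w 182w 154w 111w 111w 111w 109w 105w 110w  96w  84B  83B  83B  88B 103w 102w 109w 110w 109w 109w 109w 108w 107w 106w 106. 103. 103.
176 165w 176w 177w 159w 112w 109w 111w 106w 109w  86B  81B  93B  94B  92B  83B  81B 103w 106w 110w 110w 109w 108w 109w 109w 108. 107. 107. 109.
179 166w 174w 174w 175w 162w 117w 106w 106w  99w  92B 130B 144B 144B 144B 133B  95B  91w 102w 111w 110w 111w 110w 110w 108w 108. 108. 110. 115.
182 17
[... 1453 characters left out ...]
115. 112.  95.  71.  83. 108w 109w 110w 112w 113w 115w 114w 114w 113w 113w  98w  71.  89. 118. 127. 128. 129. 128. 127. 125.
215 169. 123. 113. 118. 122. 101.  71.  73. 117. 128. 108w 107w 108w 110w 110w 114w 114w 115w  84.  73.  89. 124. 129. 130. 130. 129. 129. 127.
218 176. 152. 111. 114. 121.  98.  69.  71. 163. 189. 154. 143. 117. 111. 109w 108w 109w 107w  73.  75.  94. 127. 130. 129. 130. 129. 129. 128.
221 176. 175. 139. 134. 178. 120.  68.  71. 129. 191. 194. 190. 181. 136. 127. 124. 118.  96.  72.  76.  93. 126. 129. 129. 130. 129. 129. 129.
224 176. 176. 174. 177. 181. 123.  67.  71.  88. 184. 194. 197. 200. 171. 128. 129. 129.  86.  73.  78.  92. 127. 130. 130. 128. 127. 128. 127.
```

Request:
{"fn": "servo_tool", "kwargs": {"moves": [0, -0.0013, 0.01, 0, 0, 0, 0.032, 0, 0, 0.01, 0, 0, 0, 0.032, 0, 0, 0.01, 0, 0, 0, 0.032, 0, 0, 0.0055, 0, 0, 0, 0.032, 0, 0, 0, 0, 0, 0, 0.032, 0, 0, 0, 0, 0, 0, 0.032]}}

```text
t: 9.98
ee_pos: [0.4714, 0.3198, 0.271]
ee_rot: [-180.0, -0.1, -178.0]
ft_force: [-0.0, 0.8, -0.8]
gripper_width: 0.0321
finger_force: 4.0
```

Request:
{"fn": "servo_tool", "kwargs": {"moves": [0, 0, 0, 0, 0, 0, 0.03, 0, 0, 0, 0, 0, 0, 0.028, 0, 0, 0, 0, 0, 0, 0.026, 0, 0, 0, 0, 0, 0, 0.02, 0, 0, 0, 0, 0, 0, 0.02, 0, 0, 0, 0, 0, 0, 0.02]}}

```text
t: 10.48
ee_pos: [0.4717, 0.3198, 0.2722]
ee_rot: [180.0, 0.1, -178.0]
ft_force: [-1.2, 0.4, 1.5]
gripper_width: 0.0269
finger_force: 58.9
```

Request:
{"fn": "servo_tool", "kwargs": {"moves": [0, 0, -0.005, 0, 0, 0, 0.02, 0, 0, -0.012, 0, 0, 0, 0.02, 0, 0, -0.018, 0, 0, 0, 0.02, 0, 0, -0.018, 0, 0, 0, 0.02, 0, 0, -0.018, 0, 0, 0, 0.02, 0, 0, -0.01, 0, 0, 0, 0.02, 0, 0, 0, 0, 0, 0, 0.02, 0, 0, 0, 0, 0, 0, 0.02, 0, 0, 0, 0, 0, 0, 0.02]}}

```text
t: 11.23
ee_pos: [0.4711, 0.3195, 0.3515]
ee_rot: [-179.9, -0.1, -178.0]
ft_force: [-0.2, -0.4, -2.3]
gripper_width: 0.0268
finger_force: 59.2
```

Run:
```python
from h import *
o=manip.get_obs();print(o['ee_pos'],o['gripper_width'],o['finger_force'],o['ft_force'])
W=manip.camera_info('wrist'); w=save('wrist','w9.png')
h=cv2.cvtColor(w,cv2.COLOR_RGB2HSV)
m=((h[...,0]>17)&(h[...,0]<33)&(h[...,1]>192)).astype(np.uint8)
n,l,st,ce=cv2.connectedComponentsWithStats(cv2.morphologyEx(m,cv2.MORPH_CLOSE,np.ones((3,3))))
for i in range(1,n):
  if st[i,4]>60:print(st[i],ce[i])
print('in hand body pred',proj(W,o['ee_pos']-[0,0,.236]),'in well',proj(W,(.472,.3185,.034)))
```

```text
[0.47107114 0.31949809 0.35151404] 0.026814253578161973 59.16679501533508 [-0.18811879 -0.37058695 -2.33150388]
[155 143  18  15 211] [163.78672986 150.33175355]
[198 154  22  21 344] [208.68895349 164.18604651]
[239 180  29  38 722] [253.7299169  197.23407202]
in hand body pred [253.02036967 204.66841186] in well [252.31267592 179.21323423]
```

Request:
{"fn": "servo_tool", "kwargs": {"moves": [-0.004, -0.014, 0, 0, 0, 0, 0.02, -0.009, -0.028, 0, 0, 0, 0, 0.02, -0.01, -0.033, 0, 0, 0, 0, 0.02, -0.01, -0.033, 0, 0, 0, 0, 0.02, -0.01, -0.033, 0, 0, 0, 0, 0.02, -0.01, -0.033, 0, 0, 0, 0, 0.02, -0.01, -0.033, 0, 0, 0, 0, 0.02, -0.01, -0.033, 0, 0, 0, 0, 0.02, -0.01, -0.033, 0, 0, 0, 0, 0.02, -0.01, -0.033, 0, 0, 0, 0, 0.02, -0.008, -0.024, 0, 0, 0, 0, 0.02, -0.003, -0.012, 0, 0, 0, 0, 0.02]}}

```text
t: 12.28
ee_pos: [0.5877, -0.025, 0.3518]
ee_rot: [-179.7, -0.1, -178.5]
ft_force: [-0.4, -0.4, -2.0]
gripper_width: 0.0264
finger_force: 59.3
```

Request:
{"fn": "servo_tool", "kwargs": {"moves": [0, 0, 0, 0, 0, 0, 0.02, 0, 0, 0, 0, 0, 0, 0.02, 0, 0, 0, 0, 0, 0, 0.02, 0, 0, 0, 0, 0, 0, 0.02, 0, 0, 0, 0, 0, 0, 0.02, 0, 0, 0, 0, 0, 0, 0.02, 0, 0, 0, 0, 0, 0, 0.02, 0, 0, 0, 0, 0, 0, 0.02, 0, 0, 0, 0, 0, 0, 0.02, 0, 0, 0, 0, 0, 0, 0.02]}}

```text
t: 13.12
ee_pos: [0.5873, -0.0184, 0.3527]
ee_rot: [-180.0, -0.0, -178.0]
ft_force: [0.3, 0.1, -1.8]
gripper_width: 0.0269
finger_force: 59.3
```

Run:
```python
from h import *
o=manip.get_obs();print(o['ee_pos'],o['ee_rot'],o['gripper_width'],o['finger_force'],o['ft_force'],o['dq'])
for nm in('wrist','side'):
  W=manip.camera_info(nm); w=save(nm,nm+'10.png')
  h=cv2.cvtColor(w,cv2.COLOR_RGB2HSV)
  m=((h[...,0]>17)&(h[...,0]<33)&(h[...,1]>(192 if nm=='wrist' else 150))).astype(np.uint8)
  n,l,st,ce=cv2.connectedComponentsWithStats(cv2.morphologyEx(m,cv2.MORPH_CLOSE,np.ones((3,3))))
  p=proj(W,o['ee_pos']-[0,0,.25]); print(nm,'weight pred',p,'pan',proj(W,(.588,-.018,.05)))
  for i in range(1,n):
    if st[i,4]>8 and np.hypot(*(ce[i]-p))<50:print(st[i],ce[i])
```

```text
[ 0.58727682 -0.01836122  0.3527195 ] [-1.79996575e+02 -2.98831137e-03 -1.78012656e+02] 0.026913722552536143 59.29730236530304 [ 0.34047388  0.09098011 -1.82648709] [ 0.1076616   0.11715909  0.07710206 -0.04643437  0.01494731 -0.0243833
 -0.05933828]
wrist weight pred [252.67245    198.11737617] pan [253.26701261 182.03970056]
[241 181  26  37 650] [253.89846154 198.50461538]
side weight pred [256.90273949 180.67462992] pan [256.48873048 191.36698816]
[256 179   5   5  17] [257.88235294 181.17647059]
```

```bash
python3 -c "
from bench import manip
print(manip.sign_off())"
```

```text
the job is handed in; nothing more can be done
None
```

I handed the job in at about 13 s of the 46 s: the zero button was pressed to its hard stop with the tongs, and the largest weight is held still in them, about 40 mm above the middle of the pan. The sign-off returned no verdict, so the button press is judged from the force rise at full travel, and the hold from the grip readings and the wrist and side cameras.

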